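# Nest the display risers at closing time

## Task

The stall is being packed up: in the low black tray a plywood display riser lies upside down, legs up. Find the loose riser of the same width and height, keep it legs down, and set it onto the one in the tray, shifted sideways so that their legs interlock (one leg of each stands inside the other), with it sitting fully down and level, the long edges flush, and the two overlapping by more than half their width. Leave the low riser and the narrow riser where they are.

Things in the scene. Friction and masses are not known exactly. Their poses are not given: they have to be found in the camera images.
- riser_mid (a point): Loose riser to move: U channel of 8 mm plywood, legs down, 140 wide (x), 50 deep (y), 60 high (mm); flat board on top, a leg across each x end, open at both y ends: pinch it from above across its 50 mm depth at mid board. Point: middle of its outer extents, 30 mm below the board's top and above the legs' feet; z up. 130 g.
- base: Same riser upside down: 8 mm board below, 8 mm legs up at both x ends, 140 x 50 x 60 mm. Origin: centre of underside, z up. Loose in a fixed black tray, 340 (along x) x 110 mm, walls 22 mm, with room both sides. Interlocked, the upper riser's middle is 38 mm above this origin; a shift of 35 mm along x, either way, clears all legs and is steady.
- low_riser: Not to be moved: loose plywood riser standing legs down, as wide (140 mm along x) and deep (50 mm) but only 32 mm high. Origin at the centre of its underside.
- narrow_riser: Not to be moved: loose plywood riser standing legs down, 60 mm high and 50 mm deep but only 85 mm wide along x. Origin at the centre of its underside.
Things that resemble listed ones, but are neither listed nor needed, are in the scene too. Leave any red look-alike of the part that bears riser_mid alone.

How it is judged:
At the end, for the whole second after the job is handed in: The loose riser is interlocked with the tray's riser: its middle 33 to 44 mm above that one's underside, level within 7 deg, shifted under 70 mm sideways, edges flush within 16 mm, parallel within 10 deg; the tray's riser lies flat (4.5 deg), less than 50 mm from its start (z of riser_mid in the frame of base between 0.033 and 0.044 m and x of riser_mid in the frame of base between -0.07 and 0.07 m and y of riser_mid in the frame of base between -0.016 and 0.016 m and angle between the x axis of riser_mid and the x axis of base, either way round below 0.18 rad and angle between riser_mid's own z axis and vertical below 0.12 rad and angle between base's own z axis and vertical below 0.08 rad and distance of base from where it was at the start of the episode below 0.05 m); the robot touches nothing.
It fails at once if the low riser is moved by more than 30 mm (distance of low_riser from where it was at the start of the episode above 0.03 m).
It fails at once if the narrow riser is moved by more than 30 mm (distance of narrow_riser from where it was at the start of the episode above 0.03 m).
It also fails if it takes over 32 s, if anything falls off the work surface, if the arm or the gripper's body presses on something with over 40 N, if the wrist force passes 120 N, or if a joint passes its speed limit or range.

## Robot

A 7-joint arm with a two-finger parallel gripper is mounted at the origin on the work surface. World frame = base frame: x ahead of the robot, y to its left, z up, the work surface at z = 0. Lengths are in m, angles in rad, forces in N, time in s.
With the tool pointing down it reaches from about 0.425 to 0.925 m from the base axis. Payload 6.8 kg.
Tool frame: the origin (TCP) lies midway between the tips of the shut fingers; the grasp point (between the pads) lies 19 mm behind it; z points along the fingers, y is the direction in which the jaws open and shut (so a half turn about z gives the same grasp; the last joint's range is limited). The gripper opens to 85 mm and grips with 20 to 120 N. Pads are 22 mm wide; open, the fingers measure 114 mm over their backs; the gripper's body (76 mm by 85 mm) begins 54 mm behind the grasp point. The pads swing forward as they close: fully open they stand 13 mm farther back than shut.
Start: joints at [1.002, 0.477, 0.022, 1.555, -0.011, 1.109, -0.083], TCP at [0.3, -0.605, 0.231] pointing down, gripper open.
Joint ranges: [-2.96, 2.96], [-0.34, 2.1], [-1.41, 1.46], [0.24, 2.44], [-1.37, 4.51], [0.17, 1.92], [-2.96, 2.96]. Speed limits (rad/s): [2.39, 2.39, 3.14, 3.14, 3.14, 3.14, 3.14].

## Interface

Orientations are given as a unit quaternion [w, x, y, z].
In Python, from station import * gives the robot as it stands. The module is installed in compiled form; this text tells all that it offers.
- The arm moves only by the tool jog_arm, never from a script. Its arguments are lists of equal length, an entry for each row: "dp": the shift along the tool's x, y, z in units of 25 mm (1.0 is 25 mm), a list of three; "angular": the turn, a rotation vector about the tool's x, y, z in units of 5 degrees (1.0 is 5 degrees), a list of three; "claw": the finger opening in mm, from 0 to 85.4. A call has exactly 5 rows; each row is the pose to reach, as a shift and turn from the pose commanded when the call began, along the tool's axes at that moment; what a row does not reach only later rows make up. A row lasts 1/10 s, in which the tool goes at most 50 mm and 8.59 degrees, less where a joint would pass 70% of its speed; a pose out of reach is approached as far as the arm can. A call with a gripper value outside its range is refused whole. The fingers move at their own pace and stop on an object; "grip_force" is the grip in N (left out, the last holds). Time passes only in rows, so rows that repeat a pose let the fingers close, or fill a call up. It gives the time, the measured TCP pose, the force and the opening at its end, in the units of the state.
- get_obs(): the state, without advancing time (a new reading comes with each control period).
- read_camera(name): name is "scene" or "top" or "wrist"; returns a dict with "pixels" (384x512x3 uint8, blue, green, red), "camera_matrix" (3x3 intrinsics, pixels), "rvec" (rotation vector, rad) and "tvec" (3), from world to camera coordinates, as OpenCV has them. Camera axes: x right, y down, z forward; pixel columns grow to the right and rows downward; lengths in m; the calibration is good to about 2 mm. A picture is of the moment at which its call begins. There is no depth.
- hand_in(): hands the job in, once; it reports no verdict.
The state is a dict: "t": time; "q": joint angles; "joint_vel": joint speeds; "joint_torque": joint torques, N m; "eef_pos": TCP position; "tool_rot": TCP orientation; "contact_force": force on the tool from outside, world axes, zero at the start; "torque": the same for the moment, N m; "gripper_width": opening from 0.0 (shut) to 1.0 (fully open).
Only numpy, scipy, OpenCV 4.12 (cv2) and the standard library are available. Lean on these libraries where they do the work, as an engineer would, in place of code of your own. Each camera call takes 0.05 s, during which the arm holds its last target.

## Working session

There is one attempt and no reset: what is moved stays moved. The work goes in short steps, Python scripts to look and compute and a tool call to move; the robot and the scene stay as the last step left them, time stands still between calls to the robot, and variables do not carry over. Pictures are saved under pics/ and viewed, and the job is handed in when it is done.

Besides the shell and the picture viewer there is one more tool, called after ">>>" as name(argument=value, ...) on one line, values as JSON. jog_arm: Moves the arm, as the interface text tells. Its arguments: {"type":"object","properties":{"dp":{"type":"array","items":{"type":"array","items":{"type":"number"}}},"angular":{"type":"array","items":{"type":"array","items":{"type":"number"}}},"claw":{"type":"array","items":{"type":"number"}},"grip_force":{"type":"number"}},"required":["dp","angular","claw"]}

```bash
mkdir -p pics; cat > h.py <<'E'
from station import *
import numpy as np, cv2
def cam(n,save=None):
    c=read_camera(n)
    if save: cv2.imwrite('pics/'+save+'.png',c['pixels'])
    return c
def ray(c,u,v,z):
    R,_=cv2.Rodrigues(np.array(c['rvec'],float)); t=np.array(c['tvec'],float).reshape(3)
    p=cv2.undistortPoints(np.array([[[u,v]]],float),np.array(c['camera_matrix']),None)[0,0]
    d=R.T@np.array([p[0],p[1],1]); o=-R.T@t
    return o+d*(z-o[2])/d[2]
def proj(c,P):
    return cv2.projectPoints(np.array(P,float).reshape(-1,3),np.array(c['rvec'],float),np.array(c['tvec'],float),np.array(c['camera_matrix']),None)[0].reshape(-1,2)
E
python3 - <<'E'
from h import *
o=get_obs();print(o)
import pickle
d={n:cam(n,n+'0') for n in('top','scene')}
pickle.dump(d,open('c0.pkl','wb'))
for n in d: c=d[n];R,_=cv2.Rodrigues(np.array(c['rvec'],float));print(n,-R.T@np.array(c['tvec']).reshape(3),c['camera_matrix'])
E
```

```text
{'t': 0.0, 'q': array([ 1.00190433,  0.47778682,  0.02234738,  1.55642666, -0.0115339 ,
        1.10925867, -0.08312518]), 'joint_vel': array([-0.00088089,  0.00031857,  0.00040236,  0.00039174, -0.00135998,
       -0.00193748,  0.00045803]), 'joint_torque': array([ 6.86076032e-05, -5.96469319e+01,  1.60800129e+00, -2.81208390e+01,
        1.25310535e-02,  9.39571444e-03,  1.13520414e-05]), 'eef_pos': array([ 0.29988558, -0.60409419,  0.2303452 ]), 'tool_rot': array([-8.39548433e-04,  9.73578549e-01,  2.28350701e-01, -2.49554732e-04]), 'contact_force': array([ 0.14412106, -0.47958576,  0.78874582]), 'torque': array([0.00132839, 0.02122195, 0.0100049 ]), 'gripper_width': 0.9979750132741928}
top [ 0.22828228 -0.02075799  0.83138547] [[348.06633132   0.         260.4130062 ]
 [  0.         348.06633132 182.14625439]
 [  0.           0.           1.        ]]
scene [1.04602349 0.33690309 0.85980432] [[486.74434238   0.         253.53402653]
 [  0.         486.74434238 193.85869817]
 [  0.           0.           1.        ]]
```

View pics/top0.png

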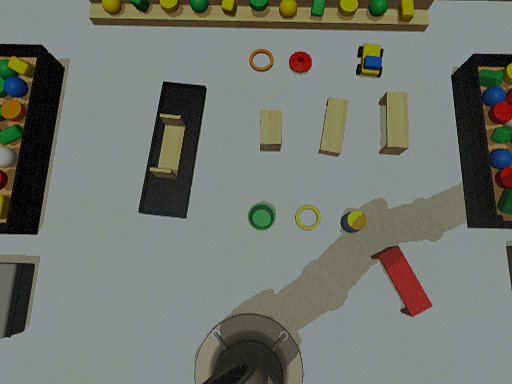

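View pics/scene0.png

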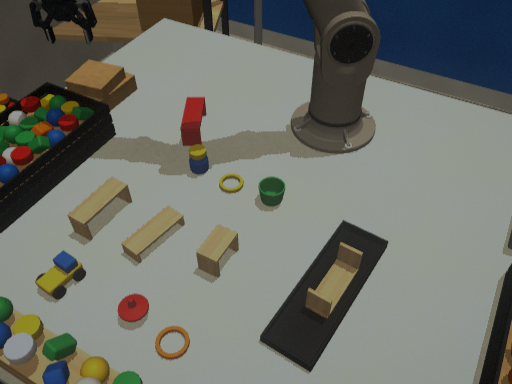

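```bash
cat > m.py <<'E'
from h import *
import pickle
d=pickle.load(open('c0.pkl','rb'));
c=d['top'];im=c['pixels'];s=d['scene']
a=cv2.resize(im[70:190,370:430],None,fx=5,fy=5,interpolation=cv2.INTER_CUBIC)
b=cv2.resize(im[90:220,120:220],None,fx=4.6,fy=4.6,interpolation=cv2.INTER_CUBIC)
e=cv2.resize(s['pixels'][160:280,50:250],None,fx=4,fy=4,interpolation=cv2.INTER_CUBIC)
cv2.imwrite('pics/a.png',np.hstack([a[:590],cv2.copyMakeBorder(b[:590],0,max(0,590-b.shape[0]),0,0,0)])[:, :800]);cv2.imwrite('pics/e.png',e)
hsv=cv2.cvtColor(im,cv2.COLOR_BGR2HSV)
for n,(x0,x1,y0,y1) in dict(narrow=(250,290,100,160),low=(310,355,90,165),tall=(370,420,80,165),base=(145,195,105,190)).items():
    m=((hsv[...,0]>10)&(hsv[...,0]<35)&(hsv[...,1]>50)&(hsv[...,2]>60)).astype(np.uint8)
    r=np.zeros_like(m); r[y0:y1,x0:x1]=m[y0:y1,x0:x1]
    # bright top only
    v=hsv[...,2]; bv=v[r>0]; print(n,r.sum(),np.percentile(bv,[5,25,50,75,95]))
    t=(r&(v>np.percentile(bv,50)-15)).astype(np.uint8)
    t=cv2.morphologyEx(t,cv2.MORPH_OPEN,np.ones((3,3),np.uint8))
    k=max(cv2.findContours(t,cv2.RETR_EXTERNAL,cv2.CHAIN_APPROX_NONE)[0],key=cv2.contourArea)
    z={'narrow':.06,'low':.032,'tall':.06,'base':.01}[n]
    P=np.array([ray(c,u,w,z)[:2] for u,w in k[:,0]],np.float32)
    R=cv2.minAreaRect(P); print(cv2.minAreaRect(k),R); bp=cv2.boxPoints(R);print(bp.round(4).tolist())
    cc=np.c_[bp,np.full(4,z)]
    print('scene px',proj(s,cc).round().tolist())
E
python3 m.py
```

```text
narrow 865 [ 72. 133. 136. 138. 141.]
((270.5, 126.5), (33.0, 21.0), 90.0) ((0.540355384349823, -0.03688238188624382), (0.08341483771800995, 0.049598779529333115), 0.6215593814849854)
[[0.4984000027179718, -0.012500000186264515], [0.49889999628067017, -0.06210000067949295], [0.5823000073432922, -0.06120000034570694], [0.5817999839782715, -0.011599999852478504]]
scene px [[238.0, 232.0], [218.0, 223.0], [196.0, 251.0], [217.0, 260.0]]
low 1187 [ 83. 135. 136. 138. 141.]
((334.29766845703125, 124.88566589355469), (20.428754806518555, 52.97704315185547), 9.246112823486328) ((0.560470461845398, -0.19363917410373688), (0.04946121200919151, 0.13889780640602112), 80.43049621582031)
[[0.4878999888896942, -0.20649999380111694], [0.6248000264167786, -0.2295999974012375], [0.6330999732017517, -0.18080000579357147], [0.4961000084877014, -0.15770000219345093]]
scene px [[168.0, 205.0], [121.0, 243.0], [137.0, 254.0], [183.0, 215.0]]
tall 1385 [ 71. 134. 136. 138. 141.]
((397.5, 119.5), (55.0, 21.0), 90.0) ((0.5665295720100403, -0.33680087327957153), (0.04908131808042526, 0.1389753371477127), 87.59489440917969)
[[0.4961000084877014, -0.35839998722076416], [0.6348999738693237, -0.36419999599456787], [0.6370000243186951, -0.31520000100135803], [0.49810001254081726, -0.3093999922275543]]
scene px [[111.0, 176.0], [67.0, 214.0], [84.0, 223.0], [127.0, 184.0]]
base 1305 [ 68. 114. 135. 138. 145.]
((167.00001525878906, 148.50001525878906), (26.921566009521484, 48.12652587890625), 9.727578163146973) ((0.49645107984542847, 0.21668994426727295), (0.06633289158344269, 0.12022236734628677), 84.9665756225586)
[[0.43369999527931213, 0.18889999389648438], [0.5533999800682068, 0.17839999496936798], [0.5591999888420105, 0.24449999630451202], [0.43950000405311584, 0.2549999952316284]]
scene px [[336.0, 261.0], [308.0, 303.0], [337.0, 320.0], [364.0, 276.0]]
```

```bash
echo
```

```text
(no output)
```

View pics/a.png

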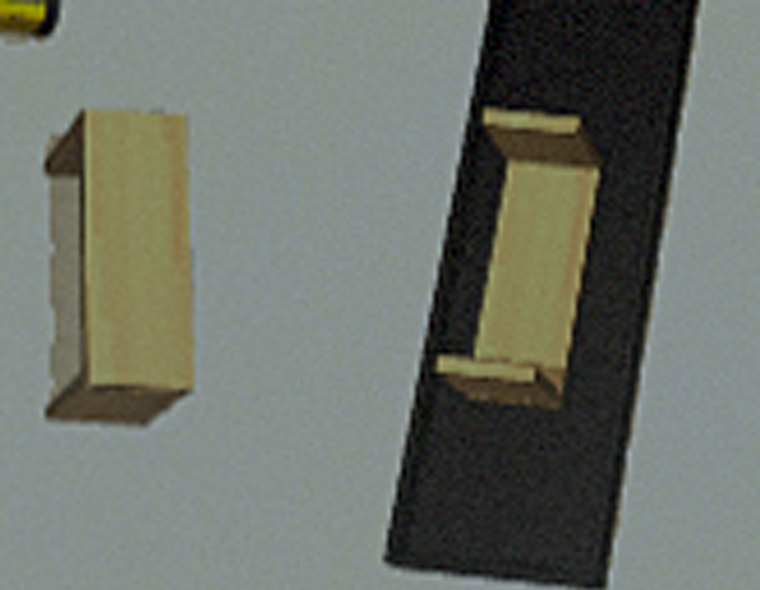

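View pics/e.png

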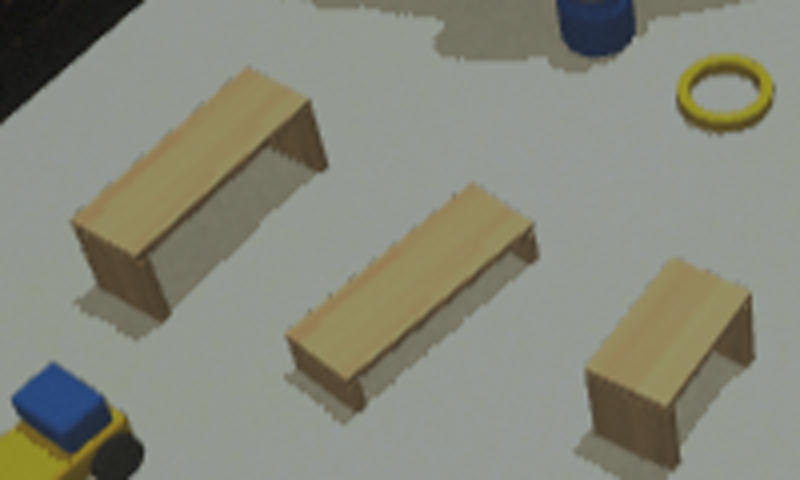

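```bash
python3 - <<'E'
from h import *
import pickle
d=pickle.load(open('c0.pkl','rb'))
s=d['scene']['pixels'];t=d['top']['pixels']
a=cv2.resize(s[235:325,295:375],None,fx=6,fy=6,interpolation=cv2.INTER_CUBIC)
b=cv2.resize(t[105:195,145:190],None,fx=6,fy=6,interpolation=cv2.INTER_CUBIC)
cv2.imwrite('pics/f.png',np.clip(np.hstack([a,b])*1.5,0,255))
E
```

```text
[ WARN:0@0.081] global loadsave.cpp:1063 imwrite_ Unsupported depth image for selected encoder is fallbacked to CV_8U.
```

View pics/f.png

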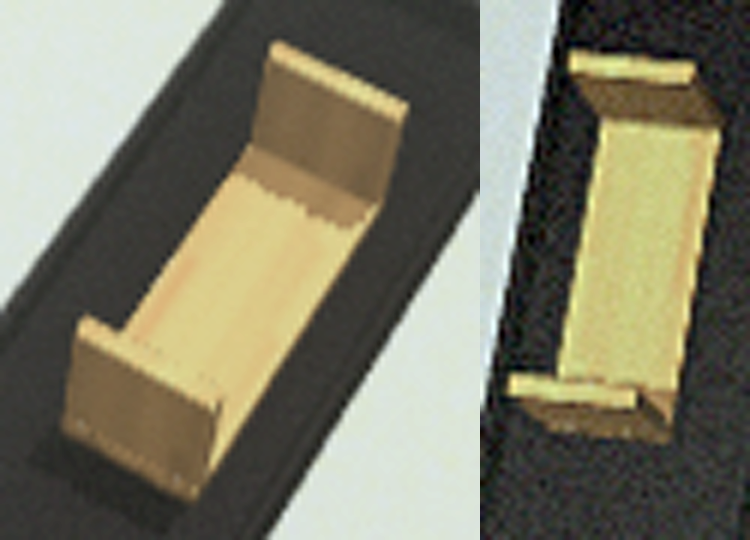

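```bash
python3 - <<'E'
from h import *
import pickle
d=pickle.load(open('c0.pkl','rb'));t=d['top'];s=d['scene']
T=lambda X,Y:(145+(X-480)/6-.4,105+Y/6-.4)
S=lambda X,Y:(295+X/6-.4,235+Y/6-.4)
# far leg: +y(left) , -y ; top centre-lines
pt=[T(571,62),T(694,72),T(510,384),T(635,398)]   # far +y, far -y, near +y, near -y
ps=[S(216,405),S(84,325),S(403,109),S(272,50)]
def Pm(c):
    R,_=cv2.Rodrigues(np.array(c['rvec'],float));return np.array(c['camera_matrix'])@np.c_[R,np.array(c['tvec']).reshape(3)]
X=cv2.triangulatePoints(Pm(t),Pm(s),np.array(pt).T,np.array(ps).T);X=(X[:3]/X[3]).T;print(X.round(4))
for z in(.06,.062,.064):
  for c,p in((t,pt),(s,ps)):
    Q=np.array([ray(c,*a,z) for a in p]);ax=(Q[0]+Q[1]-Q[2]-Q[3])/2
    print(z,Q.mean(0).round(4),'yaw',np.degrees(np.arctan2(ax[1],ax[0])).round(2),np.linalg.norm(ax), np.linalg.norm(Q[0]-Q[1]),[np.degrees(np.arctan2(*(a-b)[1::-1])).round(1)-90 for a,b in((Q[0],Q[1]),(Q[2],Q[3]))])
# wooden mid edges check in top: yaw by PCA-ish line fits
im=t['pixels'];hsv=cv2.cvtColor(im,cv2.COLOR_BGR2HSV)
m=((hsv[...,0]>10)&(hsv[...,0]<35)&(hsv[...,1]>50)&(hsv[...,2]>115))
L=[];Rr=[]
for v in range(97,144):
    c=np.where(m[v,370:420])[0]+370
    L.append(ray(t,c.min()-.5,v,.06)[:2]);Rr.append(ray(t,c.max()+.5,v,.06)[:2])
for l in(L,Rr):
    l=np.array(l);print(np.polyfit(l[:,0],l[:,1],1), 'deg',np.degrees(np.polyfit(l[:,0],l[:,1],1)[0]),l[:,1].mean(),l[:,0].mean())
E
```

```text
[[0.5618 0.2255 0.0629]
 [0.5571 0.1774 0.0653]
 [0.4289 0.2365 0.0659]
 [0.4252 0.1885 0.0642]]
0.06 [0.4947 0.2084 0.06  ] yaw -5.17 0.13363212549883594 0.04916599148057916 [np.float64(-3.5999999999999943), np.float64(-5.200000000000003)]
0.06 [0.4901 0.2062 0.06  ] yaw -4.6 0.13409445749892954 0.0485346425860078 [np.float64(-7.900000000000006), np.float64(-2.5999999999999943)]
0.062 [0.4941 0.2078 0.062 ] yaw -5.17 0.13328565248311128 0.04903851697341428 [np.float64(-3.5999999999999943), np.float64(-5.200000000000003)]
0.062 [0.4915 0.2065 0.062 ] yaw -4.6 0.13375913933699785 0.04841327629357851 [np.float64(-7.900000000000006), np.float64(-2.5999999999999943)]
0.064 [0.4934 0.2072 0.064 ] yaw -5.17 0.13293917946738684 0.04891104246624934 [np.float64(-3.5999999999999943), np.float64(-5.200000000000003)]
0.064 [0.4929 0.2068 0.064 ] yaw -4.6 0.13342382117506607 0.048291910001149324 [np.float64(-7.900000000000006), np.float64(-2.5999999999999943)]
[-0.03350717 -0.29240149] deg -1.9198197000532615 -0.3112706389309426 0.5631375059601461
[-0.03812706 -0.33975822] deg -2.184519343345357 -0.3612746441221592 0.5643348840216934
```

Candidates (top view): wide+tall (397,120); low (334,126); narrow (270,127); red (405,280). The crops show that (397,120) is 139 mm wide with long legs, so it's the one to move: centre ≈ (0.566, -0.336), yaw -2°. The base in the tray has its far leg top at (172,117) and near leg top at (160,170): centre ≈ (0.493, 0.207), yaw -5°, tray floor about 4 mm.

>>> jog_arm(dp=[[1.8,-0.6,0.3],[3.6,-1.2,0.6],[5.4,-1.8,0.9],[7.2,-2.4,1.2],[9,-3,1.5]], angular=[[0,0,1],[0,0,2],[0,0,3],[0,0,4],[0,0,5]], claw=[85,85,85,85,85], grip_force=40)

```text
t: 0.6
eef_pos: [0.4692, -0.4358, 0.1932]
tool_rot: [-0.0, 1.0, 0.01, -0.0]
contact_force: [0.1, 0.0, 0.0]
gripper_width: 0.994
```

```bash
cat > go.py <<'E'
import sys
from h import *
from scipy.spatial.transform import Rotation as Ro
# go.py x y z yawdeg : delta in tool units
x,y,z,yw=map(float,sys.argv[1:5])
o=get_obs();q=o['tool_rot'];R=Ro.from_quat([q[1],q[2],q[3],q[0]])
G=Ro.from_euler('z',yw,degrees=True)*Ro.from_euler('x',180,degrees=True)
print('t',o['t'],o['eef_pos'].round(4),'yaw',np.degrees(np.arctan2(R.as_matrix()[1,0],R.as_matrix()[0,0])).round(2),'F',o['contact_force'].round(1),'w',round(o['gripper_width']*85.4,1))
print('dp',(R.inv().apply(np.array([x,y,z])-o['eef_pos'])/.025).round(2),'ang',(np.degrees((R.inv()*G).as_rotvec())/5).round(2))
E
python3 go.py .5665 -.336 .13 -2.1
```

```text
t 0.6 [ 0.4692 -0.4358  0.1932] yaw 1.18 F [0.1 0.  0. ] w 84.9
dp [ 3.97 -3.91  2.53] ang [-0.    0.    0.66]
```

>>> jog_arm(dp=[[1,-1,0.6],[2,-2,1.2],[3,-3,1.8],[3.97,-3.91,2.5],[3.97,-3.91,2.5]], angular=[[0,0,0.2],[0,0,0.4],[0,0,0.66],[0,0,0.66],[0,0,0.66]], claw=[85,85,85,85,85])

```text
t: 1.1
eef_pos: [0.5681, -0.3299, 0.1281]
tool_rot: [-0.003, 1.0, -0.012, -0.001]
contact_force: [0.4, 0.1, -0.9]
gripper_width: 0.996
```

```bash
python3 go.py .5665 -.336 .033 -2.1; python3 -c "
from h import *
cam('wrist','w1');cam('scene','s1')"
```

```text
t 1.1 [ 0.5681 -0.3299  0.1281] yaw -1.4 F [ 0.4  0.1 -0.9] w 85.1
dp [-0.05  0.27  3.8 ] ang [-0.06  0.03  0.14]
```

View pics/w1.png

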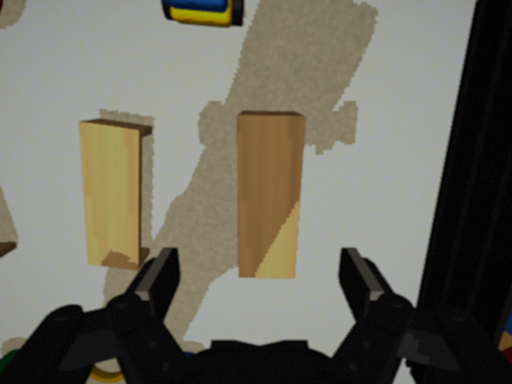

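The wrist view shows the riser (board columns 238–305, rows 115–277) standing between the fingers (179 and 340). I'll check its position with the wrist camera calibration.

```bash
python3 - <<'E'
from h import *
c=cam('wrist')
for p in((237,115),(304,115),(296,277),(238,277)): print(ray(c,*p,.06).round(4))
E
python3 go.py .5665 -.336 .033 -2.1
```

```text
[ 0.6359 -0.3218  0.06  ]
[ 0.6344 -0.3708  0.06  ]
[ 0.4939 -0.3668  0.06  ]
[ 0.4955 -0.3148  0.06  ]
t 1.25 [ 0.5646 -0.3378  0.131 ] yaw -1.91 F [-0.3 -0.1  0.3] w 84.8
dp [ 0.08 -0.08  3.92] ang [0.   0.01 0.04]
```

>>> jog_arm(dp=[[0,0,1],[0,0,2],[0,0,3],[0,0,3.9],[0,0,3.9]], angular=[[0,0,0],[0,0,0],[0,0,0],[0,0,0],[0,0,0]], claw=[85,85,85,85,85])

```text
t: 1.75
eef_pos: [0.5619, -0.3381, 0.0313]
tool_rot: [-0.001, 1.0, -0.018, -0.003]
contact_force: [-0.2, -0.0, -0.0]
gripper_width: 0.998
```

>>> jog_arm(dp=[[0,0,0],[0,0,0],[0,0,0],[0,0,0],[0,0,0]], angular=[[0,0,0],[0,0,0],[0,0,0],[0,0,0],[0,0,0]], claw=[75,65,55,40,40])

```text
t: 2.25
eef_pos: [0.5659, -0.3378, 0.0355]
tool_rot: [0.001, 1.0, -0.017, 0.001]
contact_force: [-1.1, 0.2, 5.6]
gripper_width: 0.576
```

```bash
python3 go.py .5665 -.336 .033 -2.1; python3 -c "
from h import *
cam('wrist','w2');s=cam('scene')['pixels']
cv2.imwrite('pics/s2.png',cv2.resize(s[60:300,0:300],None,fx=2.5,fy=2.5))"
```

```text
t 2.25 [ 0.5659 -0.3378  0.0355] yaw -1.92 F [-1.1  0.2  5.6] w 49.2
dp [ 0.02 -0.07  0.1 ] ang [ 0.01 -0.02  0.04]
```

View pics/s2.png

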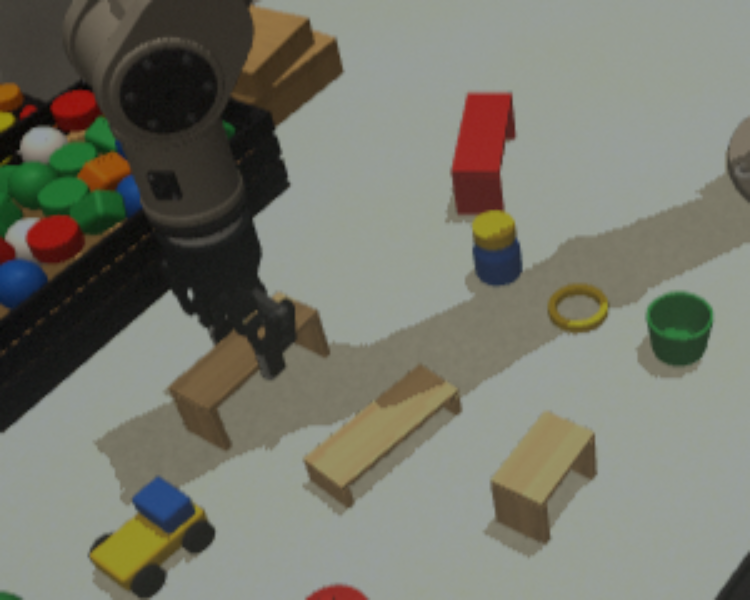

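>>> jog_arm(dp=[[0,0,-0.4],[0,0,-1.2],[0,0,-2.4],[0,0,-3.8],[0,0,-5.2]], angular=[[0,0,0],[0,0,0],[0,0,0],[0,0,0],[0,0,0]], claw=[40,40,40,40,40])

```text
t: 2.85
eef_pos: [0.5649, -0.337, 0.1658]
tool_rot: [-0.0, 1.0, -0.017, -0.0]
contact_force: [1.1, -1.0, -0.5]
gripper_width: 0.572
```

```bash
python3 -c "
from h import *
s=cam('scene')['pixels']
cv2.imwrite('pics/s3.png',cv2.resize(s[60:300,0:300],None,fx=2.5,fy=2.5))";python3 go.py .528 .204 .17 -4.9; 
```

```text
t 2.9 [ 0.5681 -0.3389  0.1727] yaw -1.91 F [ 2.2 -1.1  2.7] w 49.6
dp [ -2.33 -21.65  -0.  ] ang [ 0.04 -0.1   0.6 ]
```

View pics/s3.png

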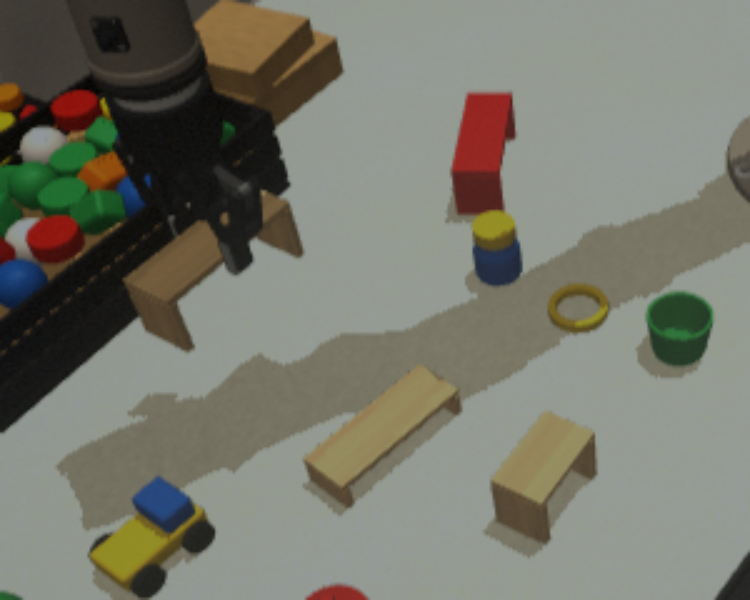

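>>> jog_arm(dp=[[0,-0.6,0],[-0.1,-1.8,0],[-0.3,-3.2,0],[-0.4,-4.8,0],[-0.6,-6.4,0]], angular=[[0,0,0],[0,0,0],[0,0,0],[0,0,0],[0,0,0]], claw=[40,40,40,40,40])

```text
t: 3.4
eef_pos: [0.5544, -0.174, 0.1629]
tool_rot: [-0.0, 1.0, -0.016, -0.001]
contact_force: [0.8, 1.3, -1.0]
gripper_width: 0.575
```

>>> jog_arm(dp=[[-0.1,-1.6,0],[-0.2,-3.2,0],[-0.4,-4.8,0],[-0.6,-6.4,0],[-0.8,-8,0]], angular=[[0,0,0],[0,0,0],[0,0,0.2],[0,0,0.4],[0,0,0.6]], claw=[40,40,40,40,40])

```text
t: 3.9
eef_pos: [0.5403, 0.0262, 0.163]
tool_rot: [0.0, 0.999, -0.043, -0.001]
contact_force: [0.3, -0.2, -0.8]
gripper_width: 0.578
```

```bash
python3 go.py .528 .204 .17 -4.9
```

```text
t 3.9 [0.5403 0.0262 0.163 ] yaw -4.88 F [ 0.3 -0.2 -0.8] w 49.3
dp [-1.1  -7.04 -0.28] ang [0.   0.02 0.  ]
```

>>> jog_arm(dp=[[-0.2,-1.6,0],[-0.5,-3.2,0],[-0.7,-4.6,0],[-0.9,-5.8,0],[-1.1,-6.6,0]], angular=[[0,0,0],[0,0,0],[0,0,0],[0,0,0],[0,0,0]], claw=[40,40,40,40,40])

```text
t: 4.4
eef_pos: [0.5266, 0.194, 0.1629]
tool_rot: [-0.0, 0.999, -0.041, -0.001]
contact_force: [0.2, 1.2, -0.7]
gripper_width: 0.572
```

```bash
python3 - <<'E'
from h import *
import pickle
d={n:cam(n) for n in('top','scene','wrist')}
d['o']=get_obs();pickle.dump(d,open('c4.pkl','wb'))
cv2.imwrite('pics/s4.png',cv2.resize(d['scene']['pixels'][150:384,220:430],None,fx=2.5,fy=2.5,interpolation=2))
cv2.imwrite('pics/t4.png',cv2.resize(d['top']['pixels'][60:230,100:330],None,fx=3.2,fy=3.2,interpolation=2))
E
python3 go.py .528 .204 .17 -4.9
```

```text
t 4.55 [0.5269 0.1925 0.1629] yaw -4.65 F [-0.1 -0.9 -1.6] w 49.1
dp [ 0.01 -0.46 -0.28] ang [0.   0.02 0.05]
```

View pics/s4.png

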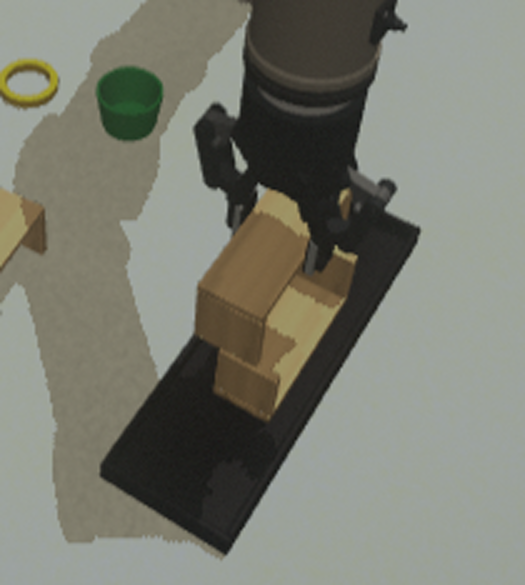

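View pics/t4.png

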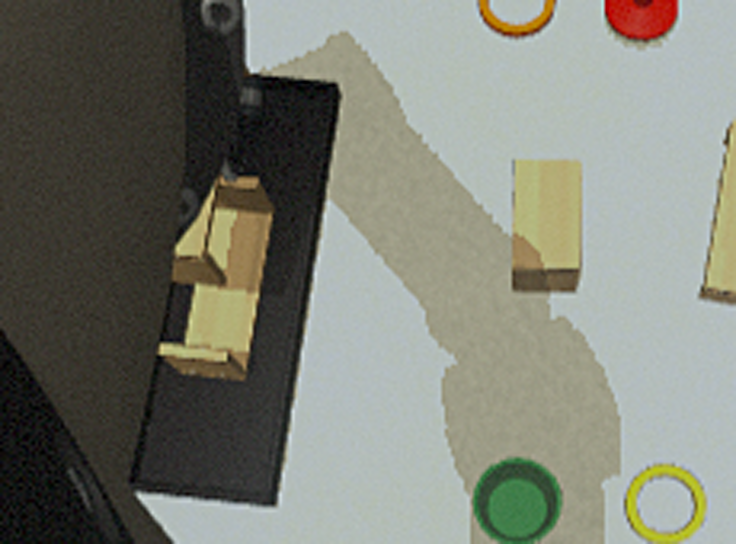

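```bash
python3 - <<'E'
from h import *
import pickle
d=pickle.load(open('c4.pkl','rb'));s=d['scene'];o=d['o'];e=o['eef_pos'];print(e)
z0=e[2]-.0355
S=lambda X,Y:(220+X/2.5-.3,150+Y/2.5-.3)
for n,(X,Y),z in(('top front R',(200,288),z0+.06),('top front L',(267,321),z0+.06),('foot R',(195,335),z0),('foot L',(263,366),z0)):
    print(n,ray(s,*S(X,Y),z).round(4))
th=np.radians(-4.7);ex=np.array([np.cos(th),np.sin(th),0]);ey=np.array([-ex[1],ex[0],0])
for sx in(1,-1):
  for sy in(1,-1):
    for z in(.06,0):
      p=np.array([e[0],e[1],z0+z])+sx*.07*ex+sy*.025*ey
      u=proj(s,p)[0];print(sx,sy,z,p.round(4),((u[0]-220)*2.5).round(),((u[1]-150)*2.5).round())
w=d['wrist'];cv2.imwrite('pics/w4.png',w['pixels'])
E
```

```text
[0.52689598 0.19254895 0.16293314]
top front R [0.5969 0.1699 0.1874]
top front L [0.5995 0.2194 0.1874]
foot R [0.5949 0.1691 0.1274]
foot L [0.595  0.221  0.1274]
1 1 0.06 [0.5987 0.2117 0.1874] 256.0 315.0
1 1 0 [0.5987 0.2117 0.1274] 248.0 364.0
1 -1 0.06 [0.5946 0.1619 0.1874] 190.0 280.0
1 -1 0 [0.5946 0.1619 0.1274] 185.0 330.0
-1 1 0.06 [0.4592 0.2232 0.1874] 348.0 178.0
-1 1 0 [0.4592 0.2232 0.1274] 336.0 230.0
-1 -1 0.06 [0.4551 0.1734 0.1874] 286.0 150.0
-1 -1 0 [0.4551 0.1734 0.1274] 277.0 201.0
```

View pics/w4.png

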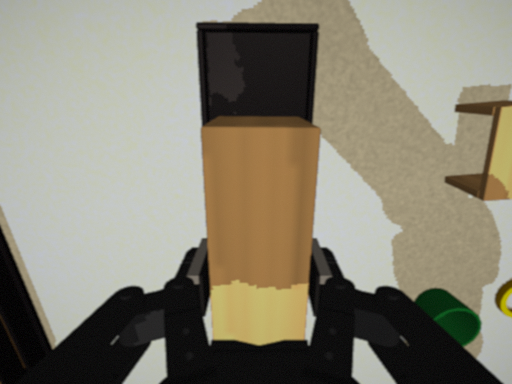

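>>> jog_arm(dp=[[0,-0.2,0.5],[0,-0.2,1],[0,-0.2,1.2],[0,-0.2,1.2],[0,-0.2,1.2]], angular=[[0,0,0],[0,0,0],[0,0,0],[0,0,0],[0,0,0]], claw=[40,40,40,40,40])

```text
t: 5.05
eef_pos: [0.5293, 0.1949, 0.1335]
tool_rot: [0.0, 0.999, -0.043, -0.0]
contact_force: [0.4, 0.2, -0.6]
gripper_width: 0.575
```

>>> jog_arm(dp=[[0,0,0],[0,0,0],[0,0,0],[0,0,0],[0,0,0]], angular=[[0,0,0],[0,0,0],[0,0,0],[0,0,0],[0,0,0]], claw=[40,40,40,40,40])

```text
t: 5.55
eef_pos: [0.5293, 0.1955, 0.1339]
tool_rot: [-0.0, 0.999, -0.043, 0.0]
contact_force: [-0.3, -0.5, -0.6]
gripper_width: 0.572
```

```bash
python3 - <<'E'
from h import *
import pickle
print(get_obs()['eef_pos'])
d={n:cam(n) for n in('scene','wrist')}
d['o']=o=get_obs();pickle.dump(d,open('c5.pkl','wb'));print(o['eef_pos'],o['joint_vel'].round(3))
b=cv2.resize(d['scene']['pixels'][220:330,280:380],None,fx=5,fy=5,interpolation=2)
b=np.clip(b*1.5,0,255).astype(np.uint8)
cv2.imwrite('pics/s5.png',b)
E
python3 go.py .528 .204 .1 -4.9
```

```text
[0.52930478 0.1954923  0.13392219]
[0.52924008 0.1954757  0.13381819] [-0.001  0.002 -0.002 -0.001  0.     0.002  0.   ]
t 5.65 [0.5292 0.1955 0.1338] yaw -4.9 F [ 0.2 -0.3 -1.7] w 48.8
dp [-0.08 -0.34  1.35] ang [-0. -0.  0.]
```

View pics/s5.png

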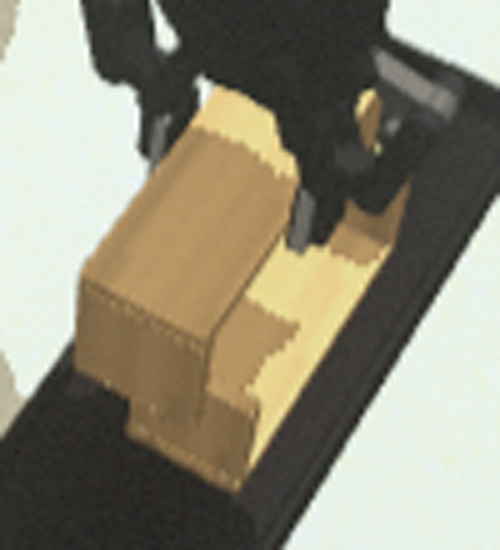

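```bash
python3 - <<'E'
from h import *
import pickle
d=pickle.load(open('c5.pkl','rb'));s=d['scene'];e=d['o']['eef_pos']
S=lambda X,Y:(280+X/5-.4,220+Y/5-.4)
th=np.radians(-4.9);ex=np.array([np.cos(th),np.sin(th),0]);ey=np.array([-ex[1],ex[0],0])
for dz in(.0355,.0395):
 z0=e[2]-dz
 for n,(X,Y),z,sy in(('top front R',(82,281),.06,-1),('top front L',(208,345),.06,1),('foot R',(76,371),0,-1),('foot L',(198,420),0,1)):
    P=ray(s,*S(X,Y),z0+z);q=P-.07*ex-sy*.025*ey;print(n,'centre',q[:2].round(4), 'eef diff',(q-e)[:2].round(4))
E
```

```text
top front R centre [0.5334 0.1976] eef diff [0.0041 0.0022]
top front L centre [0.5318 0.1958] eef diff [0.0026 0.0004]
foot R centre [0.5312 0.1979] eef diff [0.0019 0.0024]
foot L centre [0.5242 0.1947] eef diff [-0.0051 -0.0007]
top front R centre [0.5308 0.1967] eef diff [0.0016 0.0012]
top front L centre [0.5293 0.1951] eef diff [ 0.     -0.0003]
foot R centre [0.5288 0.197 ] eef diff [-0.0004  0.0015]
foot L centre [0.5218 0.1941] eef diff [-0.0074 -0.0014]
```

>>> jog_arm(dp=[[-0.08,-0.34,0.2],[-0.08,-0.34,0.9],[-0.08,-0.34,1.6],[-0.08,-0.34,2.3],[-0.08,-0.34,2.9]], angular=[[0,0,0],[0,0,0],[0,0,0],[0,0,0],[0,0,0]], claw=[40,40,40,40,40])

```text
t: 6.15
eef_pos: [0.5275, 0.2048, 0.0601]
tool_rot: [-0.0, 0.999, -0.042, -0.0]
contact_force: [-0.8, 0.7, -2.2]
gripper_width: 0.574
```

>>> jog_arm(dp=[[0,0,0],[0,0,0],[0,0,0.1],[0,0,0.2],[0,0,0.2]], angular=[[0,0,0],[0,0,0],[0,0,0],[0,0,0],[0,0,0]], claw=[40,40,40,40,40])

```text
t: 6.65
eef_pos: [0.5281, 0.2041, 0.0565]
tool_rot: [-0.0, 0.999, -0.043, 0.0]
contact_force: [-0.6, -0.2, -1.2]
gripper_width: 0.574
```

```bash
python3 go.py .528 .204 .0475 -4.9;python3 - <<'E'
from h import *
b=cv2.resize(cam('scene')['pixels'][220:340,270:390],None,fx=5,fy=5,interpolation=2)
cv2.imwrite('pics/s6.png',np.clip(b*1.5,0,255).astype(np.uint8))
E
```

```text
t 6.65 [0.5281 0.2041 0.0565] yaw -4.91 F [-0.6 -0.2 -1.2] w 49.0
dp [-0.    0.01  0.36] ang [-0. -0. -0.]
```

View pics/s6.png

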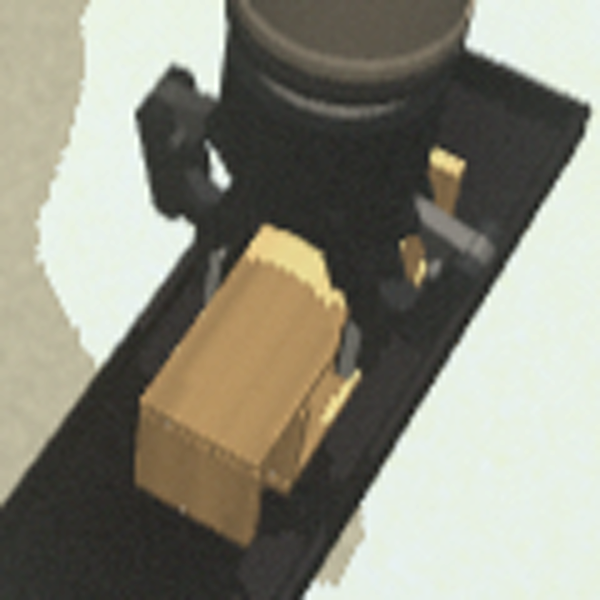

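The outer leg hangs over the tray, the base sits underneath, and the edges look nearly flush. I'll lower it gently to contact.

>>> jog_arm(dp=[[0,0,0.1],[0,0,0.2],[0,0,0.28],[0,0,0.34],[0,0,0.34]], angular=[[0,0,0],[0,0,0],[0,0,0],[0,0,0],[0,0,0]], claw=[40,40,40,40,40])

```text
t: 7.2
eef_pos: [0.528, 0.2041, 0.0493]
tool_rot: [0.0, 0.999, -0.043, -0.0]
contact_force: [-5.7, -1.6, 16.7]
gripper_width: 0.574
```

>>> jog_arm(dp=[[0,0,-0.02],[0,0,-0.02],[0,0,-0.02],[0,0,-0.02],[0,0,-0.02]], angular=[[0,0,0],[0,0,0],[0,0,0],[0,0,0],[0,0,0]], claw=[40,54,60,66,66])

```text
t: 7.7
eef_pos: [0.528, 0.2041, 0.0481]
tool_rot: [0.0, 0.999, -0.043, -0.0]
contact_force: [-0.1, -0.7, -0.7]
gripper_width: 0.773
```

>>> jog_arm(dp=[[0,0,0],[0,0,-0.6],[0,0,-1.6],[0,0,-3],[0,0,-4.6]], angular=[[0,0,0],[0,0,0],[0,0,0],[0,0,0],[0,0,0]], claw=[66,66,66,66,66])

```text
t: 8.2
eef_pos: [0.5274, 0.2038, 0.1648]
tool_rot: [0.0, 0.999, -0.043, -0.001]
contact_force: [-0.4, 0.9, 0.3]
gripper_width: 0.779
```

>>> jog_arm(dp=[[0,1.5,-0.5],[0,3,-1],[0,4.5,-1],[0,6,-1],[0,7.5,-1]], angular=[[0,0,0],[0,0,0],[0,0,0],[0,0,0],[0,0,0]], claw=[66,66,66,66,66])

```text
t: 8.7
eef_pos: [0.5119, 0.0159, 0.1897]
tool_rot: [-0.0, 0.999, -0.043, 0.001]
contact_force: [0.2, 0.0, 0.5]
gripper_width: 0.772
```

```bash
python3 - <<'E'
from h import *
import pickle
d={n:cam(n) for n in('scene','top')};pickle.dump(d,open('c7.pkl','wb'));o=get_obs();print(o['t'],o['eef_pos'],o['contact_force'])
b=cv2.resize(d['scene']['pixels'][220:340,270:390],None,fx=5,fy=5,interpolation=2)
cv2.imwrite('pics/s7.png',np.clip(b*1.5,0,255).astype(np.uint8))
b=cv2.resize(d['top']['pixels'][80:220,130:260],None,fx=4.2,fy=4.2,interpolation=2)
cv2.imwrite('pics/t7.png',np.clip(b*1.4,0,255).astype(np.uint8))
E
```

```text
8.8 [0.51137549 0.01110548 0.18938755] [ 0.48373321  0.21921159 -0.47164226]
```

View pics/s7.png

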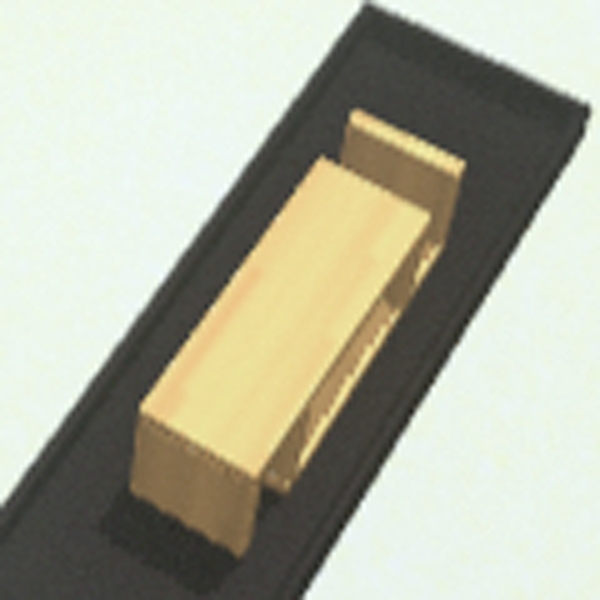

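View pics/t7.png

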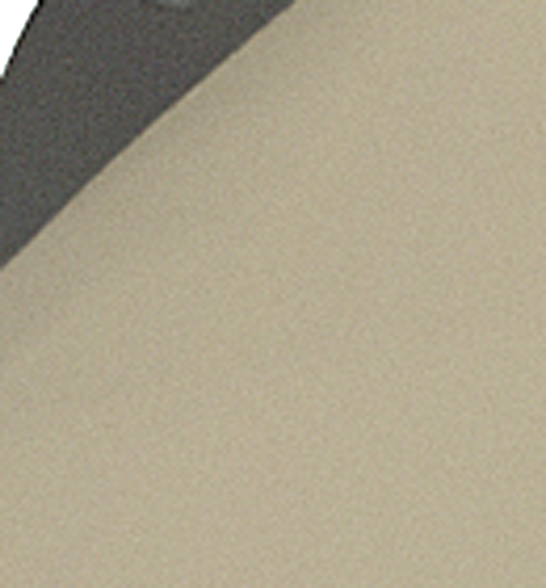

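```bash
python3 - <<'E'
from h import *
import pickle
s=pickle.load(open('c7.pkl','rb'))['scene']
S=lambda X,Y:(270+X/5-.4,220+Y/5-.4)
f=lambda X,Y,z:ray(s,*S(X,Y),z)[:2]
m=[f(*p,.072) for p in((322,157),(432,213),(142,408),(260,478))]
b=[f(*p,.064) for p in((352,119),(461,167))]
print(np.round(m,4),np.mean(m,0));print(np.round(b,4))
ax=(m[2]+m[3]-m[0]-m[1])/2;print('mid len,yaw',np.linalg.norm(ax),np.degrees(np.arctan2(ax[1],ax[0])), np.linalg.norm(m[2]-m[3]))
bc=np.mean(b,0);th=np.radians(-4.9);e=np.array([np.cos(th),np.sin(th)]);n=np.array([-e[1],e[0]])
base=bc+.066*e;dd=np.mean(m,0)-base;print('base',base,'rel x,y',dd@e,dd@n)
print(get_obs()['t'])
E
```

```text
[[0.4562 0.1869]
 [0.4608 0.2353]
 [0.5947 0.1732]
 [0.6002 0.2228]] [0.5279789  0.20455489]
[[0.4263 0.1887]
 [0.4279 0.2364]]
mid len,yaw 0.13956633522849776 -5.412654356759815 0.04993791668030201
base [0.49290606 0.20694513] rel x,y 0.035148829739393025 0.0006143131711433975
8.8
```

Measured on the scene view: shift 35 mm, edges flush within about 1 mm, parallel, and the right size for a board top at 72 mm, which means it's fully seated. Handing in.

```bash
python3 -c "
from h import *
print(hand_in())"
```

```text
the job is handed in; nothing more can be done
None
```

I moved the wide, 60 mm high plywood riser legs down onto the upside-down one in the tray, let go, backed the arm off and handed in at about 9 s. `hand_in()` gives no verdict, so success rests on my own checks.

- **Final position:** in the scene camera, the upper riser sits 35 mm along x from the base riser. Its long edges are flush within about 1 mm, and its yaw is -5.4°, against about -4.9° for the base.
- **Seated and level:** taking the board top at the fully seated height (72 mm), its outline came out at 139.6 x 49.9 mm, close to the real 140 x 50. I did not measure tilt directly, but that match and the picture both suggest it is down and level.
- **Base riser:** it measured at the same place as at the start, within about 1 mm.
- **Other risers:** the low and narrow risers were not touched, but I did not re-measure them at the end.
- **Forces:** the highest contact force I saw was about 17 N, at touchdown. It was near zero after release.

**Failed or disagreeing checks:**
- The last top-camera view was blocked by the arm, so the final check comes from the scene camera alone.
- Two mid-run readings were 7–8 mm off in y, because the arm was still settling. I compensated for the first and measured again at rest for the second, and both then agreed.

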